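Turn over the settled bottle and put it back under its cover

ROBOT

A 6-joint arm with a two-finger parallel gripper is mounted at the origin on the work surface. World frame = base frame: x ahead of the robot, y to its left, z up, the work surface at z = 0. Lengths are in m, angles in rad, forces in N, time in s.
With the tool pointing down it reaches from about 0.35 to 0.975 m from the base axis. Payload 4.9 kg.
Tool frame: the origin (TCP) lies on the centre line of the jaws, within the pads' length; the fingertips stand ctrl.tcp_to_tips ahead of it and the grasp point (between the pads) lies 3 mm ahead of it (ctrl.tcp_to_tips is the distance from the TCP to the fingertips, in m); z points along the fingers, y is the direction in which the jaws open and shut (so a half turn about z gives the same grasp; the last joint's range is limited). The gripper opens to 85 mm and grips with 20 to 120 N. Pads are 22 mm wide; open, the fingers measure 114 mm over their backs; the gripper's body (76 mm by 85 mm) begins 54 mm behind the grasp point. The pads swing forward as they close: fully open they stand 13 mm farther back than shut.
Start: joints at [1.059, 0.053, 1.613, -0, 1.476, -0.119], TCP at [0.239, 0.577, 0.253] pointing down, gripper open.
Joint ranges: [-3.01, 3.01], [-1.01, 2.22], [0.06, 2.58], [-1.02, 4.17], [0.09, 2.62], [-3.14, 3.14]. Speed limits (rad/s): [2.57, 2.57, 3.14, 3.14, 3.14, 3.14].

INTERFACE

Orientations are given as a rotation vector (axis times angle).
In Python, from station import ctrl, vision gives the robot as it stands.
- The arm moves only by the tool jog_arm, never from a script. Its argument "deltas" is a list of rows, each a list of 7 numbers: the turn, a rotation vector about the tool's x, y, z in rad, then the shift along the tool's x, y, z in cm, then the opening, from 0 (shut) to 1 (fully open). A call has 1 to 12 rows; each row shifts and turns the commanded pose from where the row before left it, along the tool's axes as they then stand; what a row does not reach is not made up. A row lasts 1/12 s, in which the tool goes at most 41.7 mm and 7.16 degrees, less where a joint would pass 70% of its speed; a pose out of reach is approached as far as the arm can. A call with a gripper value outside its range is refused whole. The fingers move at their own pace and stop on an object; "grip_force" is the grip in N (left out, the last holds). Time passes only in rows, so rows that do not move let the fingers close. It gives the time, the measured TCP pose, the force and the opening at its end, in the units of the state.
- ctrl.get_obs(): the state, without advancing time (a new reading comes with each control period).
- vision.get_image(name): name is "scene" or "top" or "wrist"; returns (picture, depth): 400x640x3 uint8, red, green, blue; 400x640 float32, m along the optical axis (not along the pixel's ray), 0 where there is no reading.
- vision.calibration(name): a dict with "fx", "fy", "cx", "cy" (pixels), "rvec" (rotation vector, rad) and "tvec" (3), from world to camera coordinates, as OpenCV has them; the wrist camera has in their place "hand_eye" (4x4, takes a point from camera to tool coordinates, whose origin is the TCP and whose axes are the flange's). Camera axes: x right, y down, z forward; pixel columns grow to the right and rows downward; lengths in m; the calibration is good to about 2 mm. A picture is of the moment at which its call begins: read the wrist's pose just before it. calibration takes no time and is no camera call.
- ctrl.finish_job(): hands the job in, once; it reports no verdict.
The state is a dict: "t": time; "q": joint angles; "dq": joint speeds; "effort": joint torques, N m; "tool_pos": TCP position; "tool_rot": TCP orientation; "contact_force": force on the tool from outside, world axes, zero at the start; "wrist_torque": the same for the moment, N m; "opening": finger opening in m.
Only numpy, scipy, OpenCV 4.12 (cv2) and the standard library are available. Lean on these libraries where they do the work, as an engineer would, in place of code of your own. Each camera call takes 0.05 s, during which the arm holds its last target. There are 200 camera calls.

TASK

The additive in the flat-sided bottle on the sloping rack has settled: lift the bottle out, turn it cap-down in the gripper for a second, then set it back in the cradle cap up as it was and let go. Then lower the hinged cover gently until it is closed over the bottle, leaving the jar, the round bottle and the scraper beside the rack alone.

Things in the scene. Friction and masses are not known exactly. Their poses are not given: they have to be found in the camera images.
- bottle: The bottle to turn: white plastic, rectangular section 40 (own x) by 52 (own y) mm, flat sides 76 tall, then a round grey cap 28 across; 100 tall in all; 0.2 to 0.45 kg. Origin: centre of its underside; z towards the cap. It starts leaning in the cradle, z tilted 45 degrees from vertical, cap up. Grip across the 52 mm sides (along y), about 42 from the underside.
- cradle: Sloping cradle of the rack, fixed. Its frame is the pose of a seated bottle: origin 45 mm above the table, z up the slope (45 degrees), y level across, x into the slope, 45 degrees below level: the natural approach of the tilted tool. Spine 44 wide at x = +20 behind the bottle; ledge 76 wide at z = 0 under its foot; ribs at y = +-31 (inner faces) reach only to z = 15.
- rack: The rack, fixed to the table: base plate 190 x 130 x 12 mm, upright back plate 110 wide to 143 high at x = +105, the cradle in front of it, open at the front and sides. Origin on the table straight below the cradle's origin; x level, towards the back plate, z up. The back plate is on the robot's right, the open front on its left.
- cover (a joint): hinge of the rack's flat aluminium cover; 0 = closed (cover level, over the bottle), grows as it opens upward, starts at 1.5 to 1.85 (about upright, behind the cradle). A stiff hinge: the cover stays where it is left; turning it takes about 1 to 2 N at the bar.
- cover_bar (a point): centre of the round bar (10 mm diameter, 76 long, parallel to the hinge) of the wire loop at the cover's free edge, 167 from the hinge. Inside the loop 40 is free from bar centre to cover edge, and 66 between its legs. The cover plate is 116 wide, 4 thick. Bar height closed: 143 above the table.
- cover_hinge (a point): centre of the hinge line at the top of the rack's upright back, 143 above the table and 105 horizontally behind the cradle's origin; the hinge line is parallel to the cradle's y.
- jar: round screw-top white plastic jar, 60 across, 70 tall; bystander, stands beside the rack, on the robot's side, sizes in mm. Origin: centre of its underside.
- round_bottle: round white plastic bottle, 48 across, 115 tall; bystander, stands beside the rack, on the side away from the robot, sizes in mm. Origin: centre of its underside.
- scraper: flat steel scraper with a wooden handle, about 250 long, lying on the table near the rack, towards the robot; bystander, sizes in mm.

How it is judged:
On the way, in this order (a step that is already met when the one before it is completed fails the run):
1. The bottle is held in the gripper, off the rack, underside over 100 mm above the table, its cap pointing at least 40 degrees below level (axis over 130 degrees from upright), for 1 s (angle between bottle's own z axis and vertical above 2.27 rad and contact force between the fingers and bottle above 1 N and contact force between bottle and rack below 0.1 N and height (world z) of bottle above 0.1 m), for 1 s.
2. The bottle is seated in the cradle again, cap up (within 6 mm along and into the slope, 7 mm sideways, 7 degrees), and let go for 0.3 s, the cover still open (over 1.2 rad) (x of bottle in the frame of cradle between -0.006 and 0.006 m and y of bottle in the frame of cradle between -0.007 and 0.007 m and z of bottle in the frame of cradle between -0.006 and 0.006 m and angle between the z axis of bottle and the z axis of cradle, either way round below 0.12 rad and angle between bottle's own z axis and vertical below 1.2 rad and contact force between the fingers and bottle below 0.1 N and value of joint cover above 1.2 rad), for 0.3 s.
At the end, for the whole second after the job is handed in: The bottle lies seated in the cradle cap up (within 6 mm of the seated pose along and into the slope, 7 mm sideways, 7 degrees), at rest and released, and the cover is closed over it (hinge below 0.05 rad) (x of bottle in the frame of cradle between -0.006 and 0.006 m and y of bottle in the frame of cradle between -0.007 and 0.007 m and z of bottle in the frame of cradle between -0.006 and 0.006 m and angle between the z axis of bottle and the z axis of cradle, either way round below 0.12 rad and angle between bottle's own z axis and vertical below 1.2 rad and contact force between the fingers and bottle below 0.1 N and value of joint cover below 0.05 rad and linear speed of bottle below 0.02 m/s); the robot touches nothing.
It fails at once if The cover slams: it turns shut faster than 2 rad/s (velocity of joint cover below -2 rad/s).
It fails at once if The bottle is dropped or thrown: it moves faster than 1 m/s (linear speed of bottle above 1 m/s).
It fails at once if The jar, the round bottle or the scraper beside the rack is moved over 30 mm from where it started (distance of any of jar, round_bottle, scraper from where it was at the start of the episode above 0.03 m).
It also fails if it takes over 72 s, if anything falls off the work surface, if the arm or the gripper's body presses on something with over 40 N, if the wrist force passes 120 N, or if a joint passes its speed limit or range.

## Working session

There is one attempt and no reset: what is moved stays moved. The work goes in short steps, Python scripts to look and compute and a tool call to move; the robot and the scene stay as the last step left them, time stands still between calls to the robot, and variables do not carry over. Pictures are saved under pics/ and viewed, about 8 in all and at most 12, crops included, and the job is handed in when it is done.

Besides the shell and the picture viewer there is one more tool, called after "Request:" as name([rows], argument=value, ...), one row to a line, values as JSON. jog_arm: Moves the arm, as the interface text tells. Its arguments: {"type":"object","properties":{"deltas":{"type":"array"},"grip_force":{"type":"number"}},"required":["deltas"]}

```bash
ls; mkdir -p pics
cat > h.py <<'E'
import numpy as np, cv2
from scipy.spatial.transform import Rotation as R
from station import ctrl, vision
def cam(n):
    o=ctrl.get_obs(); im,d=vision.get_image(n); c=vision.calibration(n)
    if 'hand_eye' in c:
        T=np.eye(4);T[:3,:3]=R.from_rotvec(o['tool_rot']).as_matrix();T[:3,3]=o['tool_pos'];W=T@np.array(c['hand_eye'])
    else:
        W=np.eye(4);W[:3,:3]=R.from_rotvec(np.ravel(c['rvec'])).as_matrix().T;W[:3,3]=-W[:3,:3]@np.ravel(c['tvec'])
    v,u=np.mgrid[:400,:640]
    P=np.stack([(u-c['cx'])/c['fx']*d,(v-c['cy'])/c['fy']*d,d],-1)@W[:3,:3].T+W[:3,3]
    P[d==0]=np.nan
    return im,P,W
def save(n,im): cv2.imwrite('pics/'+n+'.png',im[:,:,::-1])
E
python3 - <<'E'
from h import *
o=ctrl.get_obs();print({k:np.round(v,3) for k,v in o.items()},ctrl.tcp_to_tips)
for n in('scene','top'):
    im,P,W=cam(n);save(n,im);np.save(n+'.npy',P);print(n,W.round(3))
a=cv2.imread('pics/scene.png');b=cv2.imread('pics/top.png')
E
```

```text
pics
{'t': np.float64(0.0), 'q': array([ 1.059,  0.053,  1.614, -0.   ,  1.476, -0.119]), 'dq': array([ 0.002, -0.002, -0.002,  0.   , -0.   ,  0.001]), 'effort': array([-2.0000e-03, -3.9367e+01, -3.7018e+01, -0.0000e+00,  7.0000e-03,
       -0.0000e+00]), 'tool_pos': array([0.239, 0.577, 0.252]), 'tool_rot': array([-6.130e-01, -3.081e+00,  3.000e-03]), 'contact_force': array([ 0.074, -0.243,  0.506]), 'wrist_torque': array([0.004, 0.015, 0.023]), 'opening': np.float64(0.085)} 0.022
scene [[-0.641  0.414 -0.646  1.226]
 [ 0.767  0.352 -0.536  0.623]
 [ 0.006 -0.84  -0.543  0.639]
 [ 0.     0.     0.     1.   ]]
top [[ 0.009 -0.981  0.196  0.406]
 [-1.    -0.009 -0.     0.075]
 [ 0.002 -0.196 -0.981  1.028]
 [ 0.     0.     0.     1.   ]]
```

View pics/scene.png

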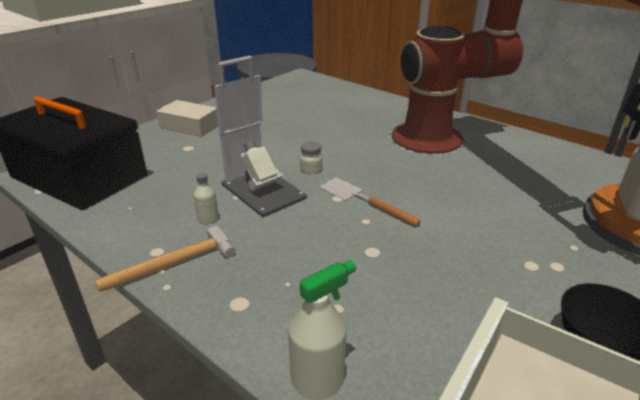

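View pics/top.png

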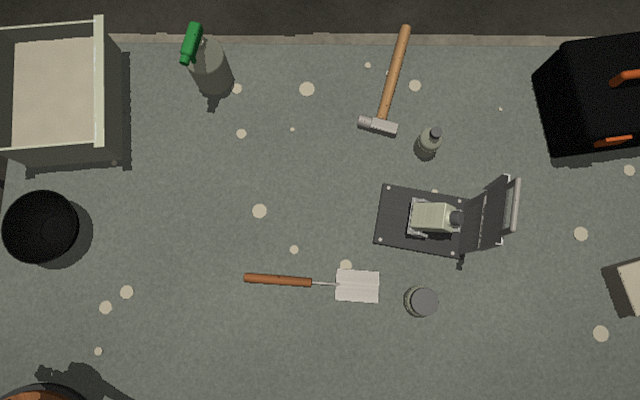

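The scene view shows the rack at about (262,180) with its cover upright. In the top view the base plate spans (375–465, 183–258), the bottle is at (432,217), the round bottle at (428,142), the jar at (421,301) and the scraper at (310,283).

Run:
```python
from h import *
P=np.load('top.npy');S=np.load('scene.npy')
for n,(u,v) in dict(plateTL=(388,186),plateBL=(376,241),jar=(424,299),rb=(434,132),scr=(357,286),bot=(432,217),cap=(457,217),bar=(513,205),bar0=(518,182),bar1=(509,229)).items(): print(n,P[v,u].round(3))
for n,(u,v) in dict(bar=(236,63),barb=(250,60),cov=(243,110),bot=(260,163)).items(): print('s',n,S[v,u].round(3))
# base plate
reg=P[170:270,365:480].reshape(-1,3); m=(abs(reg[:,2]-.012)<.004)
bp=reg[m]; 
mask=np.zeros((400,640),np.uint8); mask[170:270,365:480]=(abs(P[170:270,365:480,2]-.012)<.005)
im=cv2.imread('pics/top.png'); mask[im.max(2)>90]=0
n,l,st,c=cv2.connectedComponentsWithStats(mask);k=1+np.argmax(st[1:,4]);bp=P[l==k]
r=cv2.minAreaRect((bp[:,:2]*1000).astype(np.float32));print('rect',r,cv2.boxPoints(r).round(1).tolist(),len(bp))
# bottle cloud both cameras
for n,Q,(x0,x1,y0,y1) in(('top',P,(405,470,195,240)),('scene',S,(235,300,135,195))):
    q=Q[y0:y1,x0:x1].reshape(-1,3);q=q[(q[:,2]>.04)&(q[:,2]<.16)];print(n,len(q),np.nanmin(q,0).round(3),np.nanmax(q,0).round(3))
q=P[165:265,465:525].reshape(-1,3);q=q[(q[:,2]>.15)&(q[:,2]<.4)]
print('cover',len(q),q.mean(0),np.linalg.svd(q-q.mean(0),full_matrices=False)[2].round(3))
```

```text
plateTL [ 0.611 -0.08   0.018]
plateBL [ 0.495 -0.054  0.011]
jar [ 0.379 -0.137  0.069]
rb [ 0.701 -0.159  0.113]
scr [ 0.402 -0.014  0.005]
bot [ 0.535 -0.153  0.094]
cap [ 0.532 -0.193  0.122]
bar [ 0.524 -0.221  0.313]
bar0 [ 0.559 -0.232  0.311]
bar1 [ 0.488 -0.214  0.31 ]
s bar [ 0.529 -0.22   0.306]
s barb [ 0.491 -0.215  0.306]
s cov [ 0.515 -0.228  0.188]
s bot [ 0.548 -0.145  0.087]
rect ((538.118896484375, -151.23899841308594), (190.43841552734375, 130.51217651367188), 79.750732421875) [[457.0, -233.3000030517578], [585.4000244140625, -256.5], [619.2999877929688, -69.19999694824219], [490.79998779296875, -45.900001525878906]] 3386
top 1796 [ 0.494 -0.242  0.04 ] [ 0.58  -0.112  0.126]
scene 1533 [ 0.468 -0.24   0.04 ] [ 0.582 -0.109  0.129]
cover 2043 [ 0.52535105 -0.22729726  0.23914958] [[-0.038  0.058  0.998]
 [ 0.984 -0.172  0.047]
 [-0.174 -0.983  0.051]]
```

```bash
cat >> h.py <<'E'
yaw=np.radians(-100.25)
xr=np.array([np.cos(yaw),np.sin(yaw),0]);yr=np.array([-xr[1],xr[0],0]);zr=np.array([0,0,1.])
O=np.array([0.5418,-0.1305,0.])
Rc=np.stack([(xr-zr)/2**.5,yr,(xr+zr)/2**.5],1) # cradle axes
C=O+[0,0,.045]
tocr=lambda p:(p-C)@Rc
tork=lambda p:(p-O)@np.stack([xr,yr,zr],1)
E
python3 - <<'E'
from h import *
for n in('top','scene'):
    P=np.load(n+'.npy').reshape(-1,3);P=P[~np.isnan(P[:,0])]
    q=tocr(P)*1000;k=tork(P)*1000
    m=(abs(q[:,0]+20)<9)&(abs(q[:,1])<40)&(q[:,2]>5)&(q[:,2]<85);f=q[m]
    print(n,m.sum(),'x med',np.median(f[:,0]).round(1),'pct y',np.percentile(f[:,1],[0,1,3,50,97,99,100]).round(1),'z',np.percentile(f[:,2],[0,1,3,97,99,100]).round(1))
    a=np.c_[f[:,1:],np.ones(len(f))];print('face slope',np.linalg.lstsq(a,f[:,0],rcond=None)[0].round(3))
    m=(abs(q[:,0])<25)&(abs(q[:,1])<25)&(q[:,2]>82)&(q[:,2]<110);f=q[m];print('cap',m.sum(),f.min(0).round(1),f.max(0).round(1))
    m=(k[:,2]>160)&(k[:,2]<260)&(abs(k[:,0]-105)<40)&(abs(k[:,1])<80);f=k[m];print('cover',m.sum(),np.median(f,0),np.percentile(f[:,1],[1,99]))
    a=np.c_[f[:,2]-143,np.ones(len(f))];s=np.linalg.lstsq(a,f[:,0],rcond=None)[0];print('cover x=%.3f*(z-143)+%.1f'%tuple(s))
    m=(k[:,2]>300)&(k[:,2]<325)&(abs(k[:,0]-95)<40)&(abs(k[:,1])<80);f=k[m];print('bar',m.sum(),f.mean(0).round(1),f.min(0).round(1),f.max(0).round(1))
E
```

```text
top 914 x med -18.9 pct y [-25.6 -25.2 -24.6  -0.3  24.6  25.4  25.8] z [ 5.   6.1  7.7 78.4 81.4 84.9]
face slope [-1.1000e-02  3.0000e-02 -1.9949e+01]
cap 234 [-16.1 -21.7  82. ] [ 24.7  21.4 102.4]
cover 1190 [ 99.61316912   2.31348901 214.30740227] [-57.57881021  57.43071374]
cover x=-0.060*(z-143)+103.6
bar 417 [ 94.8  -1.2 312.8] [ 90.1 -42.3 300.8] [100.9  43.1 317.6]
scene 608 x med -18.8 pct y [-24.8 -22.7 -21.5   4.2  27.2  27.9  30.1] z [ 5.5  6.3  7.4 76.7 82.2 84.7]
face slope [ 2.6000e-02  1.9000e-02 -1.9441e+01]
cap 96 [-16.4 -13.2  82.1] [ 25.   21.8 100.9]
cover 1793 [ 99.81750229   1.12339638 211.6569628 ] [-57.33804266  58.90328027]
cover x=-0.060*(z-143)+103.6
bar 183 [ 92.7   3.7 309.6] [ 86.7 -39.8 300.3] [100.6  43.4 315.2]
```

Request:
jog_arm([
  [0,0,0.1131,0,0,0,1],
  [0,0,0.1131,0,0,0,1],
  [0,0,0.1131,0,0,0,1],
  [0,0,0.1131,0,0,0,1],
  [0,0,0.1131,0,0,0,1],
  [0,0,0.1131,0,0,0,1],
  [0,0,0.1131,0,0,0,1],
  [0,0,0.1131,0,0,0,1],
  [0,0,0.1131,0,0,0,1],
  [0,0,0.1131,0,0,0,1],
  [0,0,0.1131,0,0,0,1],
  [0,0,0.1131,0,0,0,1],
])

```text
t: 1.1
tool_pos: [0.2391, 0.5771, 0.2525]
tool_rot: [2.417, 2.007, -0.002]
contact_force: [0.1, 0.7, 0.6]
opening: 0.0856
```

Request:
jog_arm([
  [0,0,0,-2.82,2.12,0,1],
  [0,0,0,-2.82,2.12,0,1],
  [0,0,0,-2.82,2.12,0,1],
  [0,0,0,-2.82,2.12,0,1],
  [0,0,0,-2.82,2.12,0,1],
  [0,0,0,-2.82,2.12,0,1],
  [0,0,0,-2.82,2.12,0,1],
  [0,0,0,-2.82,2.12,0,1],
  [0,0,0,-2.82,2.12,0,1],
  [0,0,0,-2.82,2.12,0,1],
])

```text
t: 1.93
tool_pos: [0.3977, 0.2604, 0.2529]
tool_rot: [-2.411, -2.014, 0.001]
contact_force: [0.7, 1.2, 0.1]
opening: 0.0854
```

Run:
```python
from h import *
print([a for a in dir(ctrl) if a[0]!='_'])
o=ctrl.get_obs();print(o['t'],o['q'].round(3),o['tool_pos'].round(4),R.from_rotvec(o['tool_rot']).as_matrix().round(3))
```

```text
['MotionError', 'finish_job', 'get_obs', 'tcp_to_tips']
1.9333 [ 0.423 -0.318  1.95  -0.     1.51   0.602] [0.3977 0.2604 0.2529] [[ 0.178  0.984 -0.   ]
 [ 0.984 -0.178 -0.   ]
 [-0.    -0.    -1.   ]]
```

Request:
jog_arm([
  [0,0,0,-2.82,2.12,0,1],
  [0,0,0,-2.82,2.12,0,1],
  [0,0,0,-2.82,2.12,0,1],
  [0,0,0,-2.82,2.12,0,1],
  [0,0,0,-2.82,2.12,0,1],
  [0,0,0,-2.82,2.12,0,1],
  [0,0,0,-2.82,2.12,0,1],
  [0,0,0,-2.82,2.12,0,1],
  [0,0,0,-2.82,2.12,0,1],
  [0,0,0,-2.82,2.12,0,1],
])

```text
t: 2.77
tool_pos: [0.5561, -0.0549, 0.2527]
tool_rot: [-2.411, -2.013, 0.001]
contact_force: [0.3, 1.5, 0.5]
opening: 0.0856
```

Request:
jog_arm([
  [0,-0.0982,0,0,0,0,1],
  [0,-0.0982,0,0,0,0,1],
  [0,-0.0982,0,0,0,0,1],
  [0,-0.0982,0,0,0,0,1],
  [0,-0.0982,0,0,0,0,1],
  [0,-0.0982,0,0,0,0,1],
  [0,-0.0982,0,0,0,0,1],
  [0,-0.0982,0,0,0,0,1],
  [0,0,0,0,0,0,1],
  [0,0,0,0,0,0,1],
])

```text
t: 3.6
tool_pos: [0.5555, -0.0524, 0.2516]
tool_rot: [1.935, 1.62, -0.803]
contact_force: [0.1, -0.2, 0.5]
opening: 0.0854
```

```bash
cat >> h.py <<'E'
def st():
    o=ctrl.get_obs();M=R.from_rotvec(o['tool_rot']).as_matrix()
    print('t',o['t'].round(2),'q',o['q'].round(3),'F',o['contact_force'].round(1),'op',o['opening'].round(4))
    print('tcp cradle mm',(tocr(o['tool_pos'])*1000).round(1),'rack mm',(tork(o['tool_pos'])*1000).round(1));print('axes in cradle\n',(Rc.T@M).round(3))
    return o,M
E
python3 - <<'E'
from h import *
o,M=st()
im,P,W=cam('wrist');save('w1',im);np.save('w1.npy',P)
q=tocr(P.reshape(-1,3))*1000;q=q[~np.isnan(q[:,0])]
m=(abs(q[:,0]+20)<9)&(abs(q[:,1])<40)&(q[:,2]>-5)&(q[:,2]<85);f=q[m]
print(m.sum(),'x',np.median(f[:,0]),'y',np.percentile(f[:,1],[0,1,50,99,100]).round(1),'z',np.percentile(f[:,2],[0,1,99,100]).round(1))
E
```

```text
Traceback (most recent call last):
  File "h.py", line 24, in st
    print('t',o['t'].round(2),'q',o['q'].round(3),'F',o['contact_force'].round(1),'op',o['opening'].round(4))
              ^^^^^^^^^^^^
AttributeError: 'float' object has no attribute 'round'
```

```bash
sed -i "s/o\['t'\].round(2)/round(float(o['t']),2)/;s/o\['opening'\].round(4)/round(float(o['opening']),4)/" h.py
python3 - <<'E'
from h import *
o,M=st()
im,P,W=cam('wrist');save('w1',im);np.save('w1.npy',P)
q=tocr(P.reshape(-1,3))*1000;q=q[~np.isnan(q[:,0])]
m=(abs(q[:,0]+20)<9)&(abs(q[:,1])<40)&(q[:,2]>-5)&(q[:,2]<85);f=q[m]
print(m.sum(),'x',np.median(f[:,0]),'y',np.percentile(f[:,1],[0,1,50,99,100]).round(1),'z',np.percentile(f[:,2],[0,1,99,100]).round(1))
E
```

```text
t 3.6 q [ 0.088  0.057  1.74  -0.749  1.595  0.344] F [ 0.1 -0.2  0.5] op 0.0854
tcp cradle mm [-202.1   -0.4   90. ] rack mm [-79.3  -0.4 251.6]
axes in cradle
 [[-0.001  0.002  1.   ]
 [-0.003  1.    -0.002]
 [-1.    -0.003 -0.001]]
4629 x -18.607949530517335 y [-36.2 -30.4   2.   33.1  39.1] z [-5.  -4.8 80.  84.8]
```

View pics/w1.png

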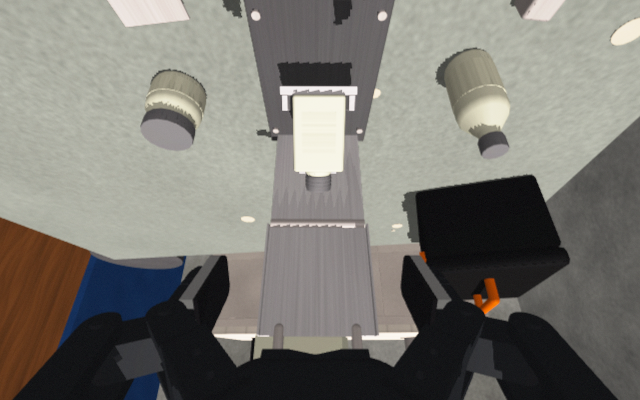

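The wrist view shows the bottle centred at (319,135), its cap at (318,182), and the jaws straddling the image centre. I'll refine its y centre, then move in.

Run:
```python
from h import *
P=np.load('w1.npy')
q=tocr(P)*1000
for v in (105,120,135,150,165):
    r=q[v,270:370];m=(abs(r[:,0]+20)<6)&(abs(r[:,1])<32);print(v,m.sum(),r[m][[0,-1]].round(1).tolist(),np.median(r[m],0).round(1))
c=q[90:200,319];print(c[::6].round(1).tolist())
```

```text
105 53 [[-17.0, -23.4, 11.8], [-17.4, 27.3, 11.6]] [-18.6   2.   11.7]
120 53 [[-16.6, -23.7, 26.0], [-16.9, 27.8, 25.7]] [-18.9   2.   25.7]
135 51 [[-18.3, -22.8, 40.4], [-18.0, 27.1, 40.2]] [-19.    2.1  40.2]
150 51 [[-17.6, -23.2, 55.4], [-16.5, 27.8, 55.3]] [-19.2   2.3  55. ]
165 50 [[-15.8, -23.6, 71.1], [-19.7, 26.9, 70.2]] [-18.8   1.9  70.5]
[[-13.4, 2.9, -2.2], [-18.5, 2.9, 3.5], [-17.9, 2.9, 9.0], [-20.0, 2.9, 14.5], [-19.4, 3.0, 20.1], [-19.6, 3.0, 25.7], [-18.4, 3.1, 31.5], [-19.7, 3.1, 37.2], [-20.5, 3.1, 43.0], [-18.8, 3.2, 49.1], [-18.9, 3.3, 55.1], [-20.2, 3.3, 61.0], [-18.9, 3.4, 67.3], [-19.4, 3.4, 73.4], [-12.2, 3.6, 81.3], [-12.9, 3.6, 87.7], [-12.3, 3.7, 94.4], [-12.1, 3.7, 101.2], [27.3, 4.3, 119.9]]
```

Request:
jog_arm([
  [0,0,0,1.2,0.04,0,1],
  [0,0,0,1.2,0.04,0,1],
  [0,0,0,1.2,0.04,0,1],
  [0,0,0,1.2,0.04,0,1],
  [0,0,0,0,0,2.2,1],
  [0,0,0,0,0,2.2,1],
  [0,0,0,0,0,2.2,1],
  [0,0,0,0,0,2.2,1],
  [0,0,0,0,0,2.2,1],
  [0,0,0,0,0,2,1],
  [0,0,0,0,0,0,1],
])

```text
t: 4.57
tool_pos: [0.5443, -0.1116, 0.1231]
tool_rot: [1.937, 1.619, -0.81]
contact_force: [-0.3, 0.3, -0.0]
opening: 0.0856
```

Request:
jog_arm([
  [0,0,0,0,0,1.5,1],
  [0,0,0,0,0,1.5,1],
  [0,0,0,0,0,1.5,1],
  [0,0,0,0,0,1.3,1],
  [0,0,0,0,0,1.0,1],
  [0,0,0,0,0,0,1],
  [0,0,0,0,0,0,1],
])

```text
t: 5.15
tool_pos: [0.5385, -0.1578, 0.0791]
tool_rot: [1.936, 1.616, -0.803]
contact_force: [-0.5, -0.7, 0.5]
opening: 0.0853
```

Run:
```python
from h import *
st()
```

```text
t 5.15 q [-0.093  0.215  1.891 -0.834  1.258  0.449] F [-0.5 -0.7  0.5] op 0.0853
tcp cradle mm [-4.7  1.6 43.5] rack mm [27.4  1.6 79.1]
axes in cradle
 [[ 0.     0.001  1.   ]
 [ 0.     1.    -0.001]
 [-1.     0.     0.   ]]
```

Request:
jog_arm([
  [0,0,0,0,0,0,0.5],
  [0,0,0,0,0,0,0.5],
  [0,0,0,0,0,0,0.3],
  [0,0,0,0,0,0,0],
  [0,0,0,0,0,0,0],
  [0,0,0,0,0,0,0],
  [0,0,0,0,0,0,0],
  [0,0,0,0,0,0,0],
  [0,0,0,0,0,0,0],
], grip_force=50)

```text
t: 5.9
tool_pos: [0.5396, -0.1574, 0.0803]
tool_rot: [1.935, 1.616, -0.799]
contact_force: [2.4, 5.5, 4.3]
opening: 0.0515
```

Run:
```python
from h import *
st()
```

```text
t 5.9 q [-0.092  0.214  1.89  -0.834  1.258  0.449] F [2.4 5.5 4.3] op 0.0515
tcp cradle mm [-6.   2.7 44. ] rack mm [26.9  2.7 80.3]
axes in cradle
 [[-0.    -0.002  1.   ]
 [ 0.001  1.     0.002]
 [-1.     0.001 -0.   ]]
```

Request:
jog_arm([
  [0,0,0,-0.2,0,-0.3,0],
  [0,0,0,-0.2,0,-0.7,0],
  [0,0,0,0,0,-1.5,0],
  [0,0,0,0,0,-2,0],
  [0,0,0,0,0,-2,0],
  [0,0,0,0,0,-2,0],
  [0,0,0,0,0,-2,0],
  [0,0,0,0,0,-2,0],
  [0,0,0,0,0,-2,0],
  [0,0,0,0,0,-2,0],
  [0,0,0,0,0,-1.5,0],
  [0,0,0,0,0,0,0],
])

```text
t: 6.9
tool_pos: [0.562, -0.0338, 0.2118]
tool_rot: [1.934, 1.616, -0.797]
contact_force: [0.6, 0.6, -2.5]
opening: 0.0512
```

Run:
```python
from h import *
st()
im,P,W=cam('wrist');save('w2',im)
```

```text
t 6.9 q [ 0.118  0.118  1.746 -0.743  1.562  0.415] F [ 0.6  0.6 -2.5] op 0.0512
tcp cradle mm [-187.7    2.6   48.1] rack mm [-98.7   2.6 211.8]
axes in cradle
 [[-0.001 -0.003  1.   ]
 [ 0.001  1.     0.003]
 [-1.     0.001 -0.001]]
```

View pics/w2.png

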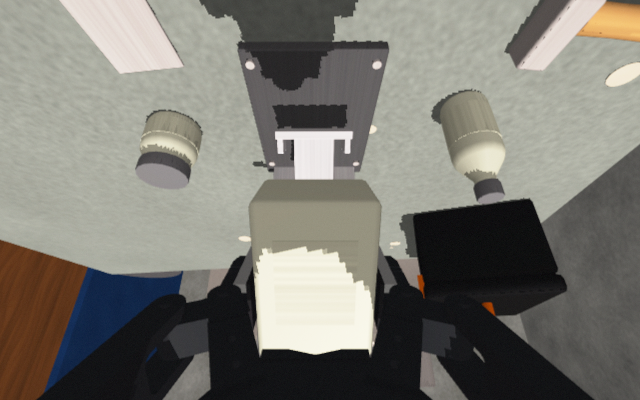

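The wrist view shows the bottle square in the jaws (315,270) and the empty cradle at (314,155). Now I'll flip it about the tool z axis.

Request:
jog_arm([
  [0,0,-0.06,0,0,0,0],
  [0,0,-0.12,0,0,0,0],
  [0,0,-0.12,0,0,0,0],
  [0,0,-0.12,0,0,0,0],
  [0,0,-0.12,0,0,0,0],
  [0,0,-0.12,0,0,0,0],
  [0,0,-0.12,0,0,0,0],
  [0,0,-0.12,0,0,0,0],
  [0,0,-0.12,0,0,0,0],
  [0,0,-0.12,0,0,0,0],
  [0,0,-0.12,0,0,0,0],
  [0,0,-0.12,0,0,0,0],
])

```text
t: 7.95
tool_pos: [0.5595, -0.0363, 0.2075]
tool_rot: [-0.525, -2.853, 1.203]
contact_force: [-0.3, 0.1, -3.3]
opening: 0.0514
```

Request:
jog_arm([
  [0,0,-0.12,0,0,0,0],
  [0,0,-0.12,0,0,0,0],
  [0,0,-0.12,0,0,0,0],
  [0,0,-0.12,0,0,0,0],
  [0,0,-0.12,0,0,0,0],
  [0,0,-0.12,0,0,0,0],
  [0,0,-0.12,0,0,0,0],
  [0,0,-0.12,0,0,0,0],
  [0,0,-0.12,0,0,0,0],
  [0,0,-0.12,0,0,0,0],
  [0,0,-0.12,0,0,0,0],
  [0,0,-0.12,0,0,0,0],
])

```text
t: 8.95
tool_pos: [0.5596, -0.0363, 0.2075]
tool_rot: [1.287, -2.156, 0.782]
contact_force: [-0.5, -1.4, -2.4]
opening: 0.0516
```

Request:
jog_arm([
  [0,0,-0.12,0,0,0,0],
  [0,0,-0.12,0,0,0,0],
  [0,0,-0.08,0,0,0,0],
  [0,0,0,0,0,0,0],
  [0,0.07,0,0,0,0,0],
  [0,0.07,0,0,0,0,0],
  [0,0,0,0,0,0,0],
  [0,0,0,0,0,0,0],
])

```text
t: 9.62
tool_pos: [0.5599, -0.0355, 0.2075]
tool_rot: [1.49, -1.786, 0.741]
contact_force: [-1.1, -0.0, -3.2]
opening: 0.0516
```

Run:
```python
from h import *
o,M=st()
print('tool axes world z comps',M[2].round(3))
im,P,W=cam('wrist');save('w3',im)
```

```text
t 9.62 q [ 0.152  0.173  1.741 -0.856  1.615 -2.67 ] F [-1.1 -0.  -3.2] op 0.0516
tcp cradle mm [-183.3    0.9   46.5] rack mm [-96.7   0.9 207.5]
axes in cradle
 [[-0.139 -0.003  0.99 ]
 [-0.    -1.    -0.003]
 [ 0.99  -0.001  0.139]]
tool axes world z comps [ 0.799  0.001 -0.602]
```

View pics/w3.png

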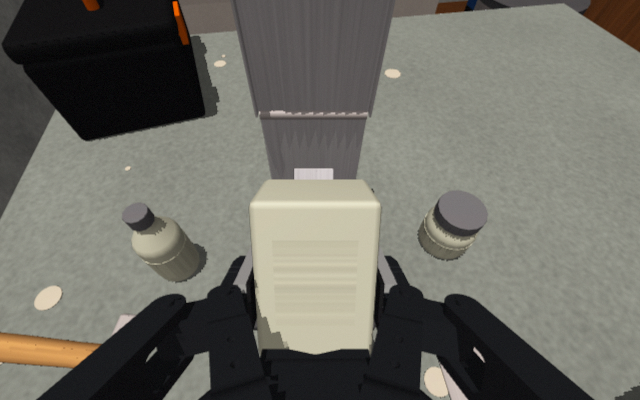

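The bottle is still square in the jaws, cap-down at 143° (foot edge at (315,195)). I'll hold it, then turn it back.

Request:
jog_arm([
  [0,0,0,0,0,0,0],
  [0,0,0,0,0,0,0],
  [0,0,0,0,0,0,0],
  [0,0,0,0,0,0,0],
  [0,0,0,0,0,0,0],
  [0,0,0,0,0,0,0],
  [0,0,0,0,0,0,0],
  [0,0,0,0,0,0,0],
  [0,0,0,0,0,0,0],
  [0,0,0,0,0,0,0],
  [0,0,0,0,0,0,0],
  [0,0,0,0,0,0,0],
])

```text
t: 10.67
tool_pos: [0.5608, -0.0354, 0.2094]
tool_rot: [1.49, -1.787, 0.744]
contact_force: [-0.0, 0.0, -3.3]
opening: 0.0513
```

Request:
jog_arm([
  [0,0,0,0,0,0,0],
  [0,0,0,0,0,0,0],
  [0,0,0,0,0,0,0],
  [0,-0.07,0,0,0,0,0],
  [0,-0.07,0,0,0,0,0],
  [0,0,0.06,0,0,0,0],
  [0,0,0.12,0,0,0,0],
  [0,0,0.12,0,0,0,0],
  [0,0,0.12,0,0,0,0],
  [0,0,0.12,0,0,0,0],
  [0,0,0.12,0,0,0,0],
  [0,0,0.12,0,0,0,0],
])

```text
t: 11.67
tool_pos: [0.5607, -0.0354, 0.2095]
tool_rot: [0.778, -2.496, 0.96]
contact_force: [-0.6, 0.2, -3.1]
opening: 0.0517
```

Request:
jog_arm([
  [0,0,0.12,0,0,0,0],
  [0,0,0.12,0,0,0,0],
  [0,0,0.12,0,0,0,0],
  [0,0,0.12,0,0,0,0],
  [0,0,0.12,0,0,0,0],
  [0,0,0.12,0,0,0,0],
  [0,0,0.12,0,0,0,0],
  [0,0,0.12,0,0,0,0],
  [0,0,0.12,0,0,0,0],
  [0,0,0.12,0,0,0,0],
  [0,0,0.12,0,0,0,0],
  [0,0,0.12,0,0,0,0],
])

```text
t: 12.67
tool_pos: [0.5607, -0.0354, 0.2095]
tool_rot: [1.115, 2.51, -1.106]
contact_force: [1.1, 0.1, -2.2]
opening: 0.0514
```

Request:
jog_arm([
  [0,0,0.12,0,0,0,0],
  [0,0,0.12,0,0,0,0],
  [0,0,0.12,0,0,0,0],
  [0,0,0.12,0,0,0,0],
  [0,0,0.12,0,0,0,0],
  [0,0,0.12,0,0,0,0],
  [0,0,0.12,0,0,0,0],
  [0,0,0.08,0,0,0,0],
  [0,0,0,0,0,0,0],
  [0,0,0,0,0,0,0],
  [0,0,0,0,0,0,0],
])

```text
t: 13.58
tool_pos: [0.5607, -0.0354, 0.2095]
tool_rot: [1.934, 1.618, -0.803]
contact_force: [-0.5, 0.3, -4.0]
opening: 0.0516
```

Run:
```python
from h import *
o,M=st()
im,P,W=cam('wrist');save('w4',im)
q=tocr(P)*1000;q2=(P-o['tool_pos'])@M*1000
for v in (250,280,310): 
    r=q2[v,255:375];m=(abs(r[:,1])<35)&(r[:,2]<5);print(v,r[m][[0,-1]].round(1).tolist(),np.median(r[m],0).round(1))
print('foot col',q2[170:330:8,315].round(1).tolist())
```

```text
t 13.58 q [ 0.116  0.119  1.749 -0.743  1.561  0.414] F [-0.5  0.3 -4. ] op 0.0516
tcp cradle mm [-184.9    1.7   47.7] rack mm [-97.    1.7 209.5]
axes in cradle
 [[ 0.     0.     1.   ]
 [-0.002  1.    -0.   ]
 [-1.    -0.002  0.   ]]
250 [[22.2, -23.9, -12.8], [21.7, 23.7, -11.7]] [ 22.4  -0.2 -13. ]
280 [[7.8, -24.9, -11.7], [7.8, 24.6, -11.5]] [  8.6  -0.2 -12.9]
310 [[-7.2, -25.9, -11.4], [-7.6, 25.7, -10.8]] [ -6.   -0.2 -12.9]
foot col [[9.5, 0.1, 205.6], [0.3, 0.1, 206.5], [42.3, 0.0, 10.8], [42.5, 0.0, -2.7], [41.7, 0.0, -10.8], [39.1, 0.0, -12.9], [35.7, 0.0, -12.4], [32.4, 0.0, -12.5], [28.9, 0.0, -12.2], [26.3, 0.0, -13.9], [22.2, 0.0, -12.7], [18.6, 0.0, -12.6], [14.9, 0.0, -12.5], [11.6, 0.0, -13.1], [7.9, 0.0, -13.3], [4.1, 0.0, -13.2], [-0.1, 0.0, -12.8], [-4.1, 0.0, -12.8], [-7.7, 0.0, -13.3], [-11.4, 0.0, -13.9]]
```

Request:
jog_arm([
  [0,0,0,0,0,1,0],
  [0,0,0,0,0,2,0],
  [0,0,0,0,0,2,0],
  [0,0,0,0,0,2,0],
  [0,0,0,0,0,2,0],
  [0,0,0,0,0,2,0],
  [0,0,0,0,0,2,0],
  [0,0,0,0,0,1.5,0],
  [0,0,0,0,0,1,0],
  [0,0,0,0,0,0.8,0],
  [0,0,0,0,0,0.7,0],
  [0,0,0,0,0,0,0],
])

```text
t: 14.63
tool_pos: [0.5387, -0.1542, 0.0884]
tool_rot: [1.936, 1.617, -0.804]
contact_force: [-0.3, 0.7, -3.1]
opening: 0.0513
```

Request:
jog_arm([
  [0,0,0,0,0,0.3,0],
  [0,0,0,0,0,0.3,0],
  [0,0,0,0,0,0.2,0],
  [0,0,0,0.1,0,0.1,0],
  [0,0,0,0.1,0,0.1,0],
  [0,0,0,0.1,0,0,0],
  [0,0,0,0,0,0,0],
  [0,0,0,0,0,0,0],
])

```text
t: 15.3
tool_pos: [0.5394, -0.1583, 0.0812]
tool_rot: [1.934, 1.615, -0.8]
contact_force: [1.0, 4.3, 3.7]
opening: 0.0516
```

Run:
```python
from h import *
o,M=st()
print('F cradle',(o['contact_force']@Rc).round(1))
```

```text
t 15.3 q [-0.093  0.212  1.89  -0.834  1.258  0.447] F [1.  4.3 3.7] op 0.0516
tcp cradle mm [-5.9  2.6 45.2] rack mm [27.8  2.6 81.2]
axes in cradle
 [[ 0.    -0.002  1.   ]
 [ 0.001  1.     0.002]
 [-1.     0.001  0.   ]]
F cradle [-5.7  0.2 -0.5]
```

Request:
jog_arm([
  [0,0,0,0.1,0,0,0],
  [0,0,0,0,0,0,0],
  [0,0,0,0,0,0,0],
], grip_force=20)

```text
t: 15.55
tool_pos: [0.5396, -0.1578, 0.0807]
tool_rot: [1.934, 1.615, -0.8]
contact_force: [1.1, 4.0, 5.8]
opening: 0.0513
```

Request:
jog_arm([
  [0,0,0,0,0,0,0.62],
  [0,0,0,0,0,0,0.66],
  [0,0,0,0,0,0,0.72],
  [0,0,0,0,0,0,0.8],
  [0,0,0,0,0,0,0.9],
  [0,0,0,0,0,0,1],
  [0,0,0,0,0,0,1],
  [0,0,0,0,0,0,1],
  [0,0,0,0,0,0,1],
  [0,0,0,0,0,0,1],
])

```text
t: 16.38
tool_pos: [0.5386, -0.1579, 0.0794]
tool_rot: [1.935, 1.616, -0.802]
contact_force: [0.2, -0.5, 0.1]
opening: 0.0856
```

Request:
jog_arm([
  [0,0,0,0,0,-0.8,1],
  [0,0,0,0,0,-1.6,1],
  [0,0,0,0,0,-2,1],
  [0,0,0,0,0,-2,1],
  [0,0,0,0,0,-2,1],
  [0,0,0,0,0,-2,1],
  [0,0,0,0,0,-2,1],
  [0,0,0,0,0,-2,1],
  [0,0,0,0,0,-2,1],
  [0,0,0,0,0,-1.6,1],
  [0,0,0,0,0,0,1],
  [0,0,0,0,0,0,1],
])

```text
t: 17.38
tool_pos: [0.5618, -0.032, 0.2075]
tool_rot: [1.935, 1.616, -0.799]
contact_force: [-0.5, 0.3, 0.0]
opening: 0.0852
```

Run:
```python
from h import *
o,M=st()
im,P,W=cam('wrist');save('w5',im);np.save('w5.npy',P)
q=tocr(P)*1000;k=tork(P)*1000
f=q.reshape(-1,3);m=(abs(f[:,0]+20)<7)&(abs(f[:,1])<29)&(f[:,2]>15)&(f[:,2]<82);f=f[m]
print(m.sum(),np.median(f,0),f.min(0),f.max(0));a=np.c_[f[:,1:],np.ones(len(f))];print('slope',np.linalg.lstsq(a,f[:,0],rcond=None)[0].round(3))
for n in ('top',):
    im,T,_=cam(n);save(n+'2',im);f=tocr(T).reshape(-1,3)*1000
    m=(abs(f[:,0]+20)<9)&(abs(f[:,1])<40)&(f[:,2]>5)&(f[:,2]<85);f=f[m];print(n,np.median(f,0),np.percentile(f[:,1],[1,99]),np.percentile(f[:,2],[1,97]))
```

```text
t 17.38 q [ 0.121  0.124  1.747 -0.742  1.56   0.422] F [-0.5  0.3  0. ] op 0.0852
tcp cradle mm [-186.     2.1   43.8] rack mm [-100.5    2.1  207.5]
axes in cradle
 [[-0.    -0.002  1.   ]
 [ 0.001  1.     0.002]
 [-1.     0.001 -0.   ]]
3093 [-18.84180237   2.5340561   44.55484869] [-21.84179934 -23.61561798  15.16454275] [-13.30495191  28.32223194  80.71650368]
slope [-1.0000e-03  7.0000e-03 -1.9081e+01]
top [-18.94518338  -0.58988863  46.24052625] [-25.2110055   25.22152067] [ 6.60569734 78.27191828]
```

View pics/w5.png

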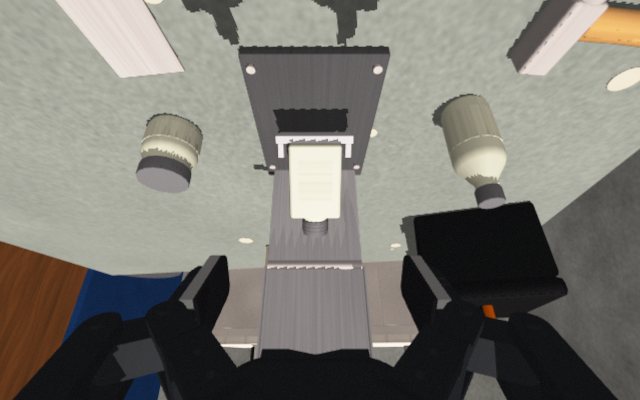

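The bottle is seated again: (315,180) in the wrist view, face at x=-18.9 with no tilt, the same as before. Next I'll go upright and climb toward the bar.

Request:
jog_arm([
  [0,0.0982,0,0,0,-1,1],
  [0,0.0982,0,0,0,-1,1],
  [0,0.0982,0,0,0,-1,1],
  [0,0.0982,0,0,0,-1,1],
  [0,0.0982,0,0,0,0,1],
  [0,0.0982,0,0,0,0,1],
  [0,0.0982,0,0,0,0,1],
  [0,0.0982,0,0,0,0,1],
  [0,0,0,0,0,-2.5,1],
  [0,0,0,0,0,-2.5,1],
  [0,0,0,0,0,-2.5,1],
  [0,0,0,0,0,-2.5,1],
])

```text
t: 18.48
tool_pos: [0.5646, -0.0103, 0.3379]
tool_rot: [-2.412, -2.01, 0.003]
contact_force: [0.4, -0.4, 0.5]
opening: 0.0858
```

Request:
jog_arm([
  [0,0,-0.1122,0,0,-2,1],
  [0,0,-0.1122,0,0,-2,1],
  [0,0,-0.1122,0,0,-2,1],
  [0,0,-0.1122,0,0,-2,1],
  [0,0,-0.1122,0,0,0,1],
  [0,0,-0.1122,0,0,0,1],
  [0,0,-0.1122,0,0,0,1],
  [0,0,-0.1122,0,0,0,1],
  [0,0,-0.1122,0,0,0,1],
  [0,0,-0.1122,0,0,0,1],
  [0,0,-0.1122,0,0,0,1],
  [0,0,-0.1122,0,0,0,1],
])

```text
t: 19.48
tool_pos: [0.5651, -0.0101, 0.4168]
tool_rot: [-0.623, -3.076, 0.001]
contact_force: [-0.5, 0.2, 0.6]
opening: 0.0853
```

Request:
jog_arm([
  [0,0,-0.1122,0,0,0,1],
  [0,0,-0.1122,0,0,0,1],
  [0,0,0,0,0,0,1],
  [0,0,0,0,0,0,1],
  [0,0,0,0,0,0,1],
])

```text
t: 19.9
tool_pos: [0.5653, -0.0097, 0.4177]
tool_rot: [-0.286, -3.127, 0.0]
contact_force: [0.6, 0.6, -0.4]
opening: 0.0854
```

Run:
```python
from h import *
o,M=st()
print('axes in rack\n',(np.stack([xr,yr,zr])@M).round(3))
for n in('wrist','scene'):
    im,P,W=cam(n);save(n+'6',im);k=tork(P).reshape(-1,3)*1000
    m=(k[:,2]>303)&(k[:,2]<325)&(abs(k[:,0]-95)<30)&(abs(k[:,1])<55);f=k[m]
    if len(f): print(n,len(f),f.mean(0).round(1),f.min(0).round(1),f.max(0).round(1))
    f=tocr(P).reshape(-1,3)*1000;m=(abs(f[:,0]+20)<9)&(abs(f[:,1])<40)&(f[:,2]>5)&(f[:,2]<85);f=f[m]
    if len(f): print(n,np.median(f,0),np.percentile(f[:,1],[1,99]),np.percentile(f[:,2],[1,97]))
```

```text
t 19.9 q [-0.149 -0.133  1.524 -0.     1.751 -1.537] F [ 0.6  0.6 -0.4] op 0.0854
tcp cradle mm [-350.6    1.6  176.5] rack mm [-123.1    1.6  417.7]
axes in cradle
 [[-0.003 -0.707  0.707]
 [-1.     0.003 -0.001]
 [-0.001 -0.707 -0.707]]
axes in rack
 [[-0.003 -1.     0.   ]
 [-1.     0.003 -0.001]
 [ 0.001 -0.    -1.   ]]
wrist 1776 [ 94.5  -1.  312.3] [ 90.6 -40.9 303. ] [101.5  45.2 317. ]
wrist [-18.49640406   1.5341315   47.21885032] [-23.01294298  27.66158171] [ 5.82563409 78.18415252]
scene 169 [ 92.7   2.6 310.3] [ 84.7 -42.5 303. ] [ 99.5  44.  315.3]
scene [-18.97213922   4.50728231  41.12251932] [-22.91899843  28.40231492] [ 5.58904378 76.36796998]
```

Request:
jog_arm([
  [0,0,0,0,-1.8,0,1],
  [0,0,0,0,-2.5,0,1],
  [0,0,0,0,-2.5,0,1],
  [0,0,0,0,-2.5,0,1],
  [0,0,0,0,-2.5,0,1],
  [0,0,0,0,-2.5,0,1],
  [0,0,0,0,-2.5,0,1],
  [0,0,0,0,-2.5,0,1],
  [0,0,0,0,-2.5,0,1],
  [0,0,0,0,0,0,1],
  [0,0,0,0,0,0,1],
])

```text
t: 20.92
tool_pos: [0.5264, -0.2247, 0.4182]
tool_rot: [-0.286, -3.128, -0.001]
contact_force: [0.5, -0.3, 0.1]
opening: 0.0851
```

Request:
jog_arm([
  [0,0,0,0,0,1.6,1],
  [0,0,0,0,0,2,1],
  [0,0,0,0,0,2,1],
  [0,0,0,0,0,2,1],
  [0,0,0,0,0,2,1],
  [0,0,0,0,0,1,1],
  [0,0,0,0,0,0,1],
  [0,0,0,0,0,0,1],
])

```text
t: 21.58
tool_pos: [0.5268, -0.2231, 0.3127]
tool_rot: [-0.28, -3.129, -0.0]
contact_force: [0.4, -0.1, 1.6]
opening: 0.085
```

Run:
```python
from h import *
o,M=st()
im,P,W=cam('wrist');save('w7',im);k=tork(P).reshape(-1,3)*1000
m=(k[:,2]>303)&(k[:,2]<325)&(abs(k[:,0]-95)<20)&(abs(k[:,1])<55);f=k[m];print(len(f),f.mean(0) if len(f) else 0)
```

```text
t 21.58 q [-0.531 -0.101  1.666  0.     1.577 -1.923] F [ 0.4 -0.1  1.6] op 0.085
tcp cradle mm [-122.9    1.7  255.6] rack mm [ 93.8   1.7 312.7]
axes in cradle
 [[-0.    -0.707  0.707]
 [-1.    -0.    -0.   ]
 [ 0.    -0.707 -0.707]]
3437 [ 97.09926898  -4.42299603 313.51635449]
```

View pics/w7.png

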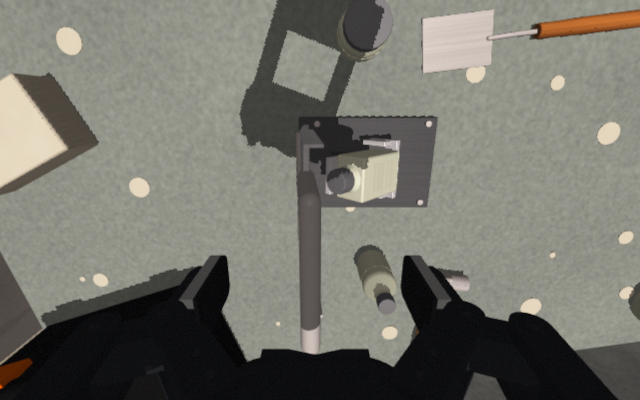

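The wrist view shows the bar running between the open fingers at (310,270). I'll close lightly on it and start down the arc.

Request:
jog_arm([
  [0,0,0,0,0,0,0.6],
  [0,0,0,0,0,0,0.4],
  [0,0,0,0,0,0,0.25],
  [0,0,0,0,0,0,0.15],
  [0,0,0,0,0,0,0.1],
  [0,0,0,0,0,0,0],
  [0,0,0,0,0,0,0],
  [0,0,0,0,0,0,0],
  [0,0,0,0,0,0,0],
  [0,0,0,0,0,0,0],
], grip_force=25)

```text
t: 22.47
tool_pos: [0.5266, -0.2239, 0.3128]
tool_rot: [0.281, 3.129, -0.0]
contact_force: [0.3, -0.2, 0.8]
opening: 0.009
```

Run:
```python
from h import *
st()
```

```text
t 22.47 q [-0.532 -0.101  1.666 -0.     1.577 -1.923] F [ 0.3 -0.2  0.8] op 0.009
tcp cradle mm [-122.4    1.7  256.2] rack mm [ 94.6   1.7 312.8]
axes in cradle
 [[-0.    -0.707  0.707]
 [-1.     0.     0.   ]
 [-0.    -0.707 -0.707]]
```

Bar gripped (9 mm opening). Following the arc.

Request:
jog_arm([
  [0,0,0,0,0.61,0.07,0],
  [0,0,0,0,0.61,0.07,0],
  [0,0,0,0,0.61,0.07,0],
  [0,0,0,0,0.6,0.14,0],
  [0,0,0,0,0.6,0.14,0],
  [0,0,0,0,0.6,0.14,0],
  [0,0,0,0,0.58,0.2,0],
  [0,0,0,0,0.58,0.2,0],
  [0,0,0,0,0.58,0.2,0],
  [0,0,0,0,0,0,0],
  [0,0,0,0,0,0,0],
])

```text
t: 23.38
tool_pos: [0.5363, -0.17, 0.2998]
tool_rot: [-0.28, -3.129, -0.002]
contact_force: [1.8, 1.5, 0.6]
opening: 0.0087
```

Run:
```python
from h import *
st()
im,P,W=cam('scene');save('s8',im);k=tork(P).reshape(-1,3)*1000
m=(k[:,2]>170)&(k[:,2]<255)&(k[:,0]>30)&(k[:,0]<115)&(abs(k[:,1])<55);f=k[m]
a=np.c_[f[:,2]-143,np.ones(len(f))];s=np.linalg.lstsq(a,f[:,0],rcond=None)[0];print(len(f),s,'theta',np.pi/2+np.arctan(s[0]))
```

```text
t 23.38 q [-4.400e-01 -1.190e-01  1.704e+00  1.000e-03  1.558e+00 -1.832e+00] F [1.8 1.5 0.6] op 0.0087
tcp cradle mm [-152.     1.7  208.4] rack mm [ 39.8   1.7 299.8]
axes in cradle
 [[ 0.    -0.708  0.706]
 [-1.    -0.001 -0.   ]
 [ 0.001 -0.706 -0.708]]
1137 [ -0.43292299 103.83338195] theta 1.1622340189949933
```

The cover follows: measured θ is 1.16 against 1.18 planned, with forces of about 2 N.

Request:
jog_arm([
  [0,0,0,0,0.55,0.26,0],
  [0,0,0,0,0.55,0.26,0],
  [0,0,0,0,0.55,0.26,0],
  [0,0,0,0,0.52,0.32,0],
  [0,0,0,0,0.52,0.32,0],
  [0,0,0,0,0.52,0.32,0],
  [0,0,0,0,0.48,0.38,0],
  [0,0,0,0,0.48,0.38,0],
  [0,0,0,0,0.48,0.38,0],
  [0,0,0,0,0.44,0.43,0],
  [0,0,0,0,0.44,0.43,0],
  [0,0,0,0,0.44,0.43,0],
])

```text
t: 24.43
tool_pos: [0.5468, -0.1118, 0.258]
tool_rot: [-0.281, -3.129, 0.0]
contact_force: [0.0, -1.0, 0.1]
opening: 0.0089
```

Request:
jog_arm([
  [0,0,0,0,0.39,0.47,0],
  [0,0,0,0,0.39,0.47,0],
  [0,0,0,0,0.39,0.47,0],
  [0,0,0,0,0.33,0.51,0],
  [0,0,0,0,0.33,0.51,0],
  [0,0,0,0,0.33,0.51,0],
  [0,0,0,0,0.27,0.55,0],
  [0,0,0,0,0.27,0.55,0],
  [0,0,0,0,0.27,0.55,0],
  [0,0,0,0,0,0,0],
  [0,0,0,0,0,0,0],
])

```text
t: 25.35
tool_pos: [0.5521, -0.0827, 0.2118]
tool_rot: [-0.281, -3.128, -0.001]
contact_force: [0.4, -2.4, -1.1]
opening: 0.0087
```

Run:
```python
from h import *
st()
im,P,W=cam('scene');save('s9',im);k=tork(P).reshape(-1,3)*1000
m=(k[:,2]>160)&(k[:,2]<200)&(k[:,0]>-20)&(k[:,0]<95)&(abs(k[:,1])<55);f=k[m]
s=np.linalg.lstsq(np.c_[f[:,0]-105,np.ones(len(f))],f[:,2],rcond=None)[0];print(len(f),s,'theta',np.arctan(-s[0]))
```

```text
t 25.35 q [-0.282 -0.077  1.811  0.     1.408 -1.674] F [ 0.4 -2.4 -1.1] op 0.0087
tcp cradle mm [-152.5    1.6   83.4] rack mm [-48.8   1.6 211.8]
axes in cradle
 [[-0.    -0.707  0.707]
 [-1.     0.    -0.001]
 [ 0.    -0.707 -0.707]]
134 [ -0.38728526 146.41132568] theta 0.36949757077982304
```

View pics/s9.png

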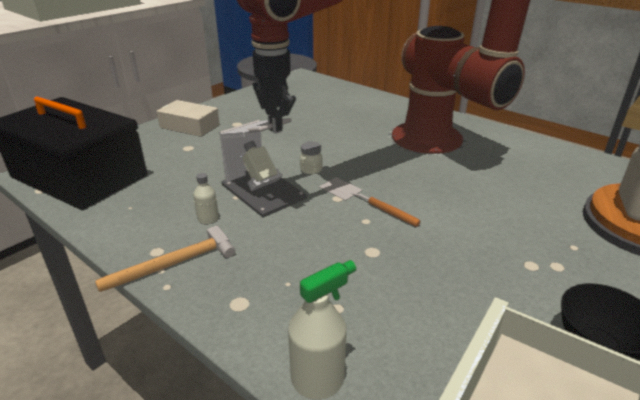

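The scene view shows the cover nearly closed, with the gripper on the bar at (278,122) and the bottle and bystanders in place. Finishing the arc.

Request:
jog_arm([
  [0,0,0,0,0.21,0.57,0],
  [0,0,0,0,0.21,0.57,0],
  [0,0,0,0,0.21,0.57,0],
  [0,0,0,0,0.15,0.59,0],
  [0,0,0,0,0.15,0.59,0],
  [0,0,0,0,0.15,0.59,0],
  [0,0,0,0,0.08,0.6,0],
  [0,0,0,0,0.08,0.6,0],
  [0,0,0,0,0.08,0.6,0],
  [0,0,0,0,0.02,0.4,0],
  [0,0,0,0,0.02,0.4,0],
  [0,0,0,0,0,0,0],
])

```text
t: 26.4
tool_pos: [0.5543, -0.0707, 0.1512]
tool_rot: [-0.281, -3.128, 0.004]
contact_force: [-1.6, -7.0, -1.4]
opening: 0.0091
```

Request:
jog_arm([
  [0,0,0,0,0,0.2,0],
  [0,0,0,0,0,0.2,0],
  [0,0,0,0,0,0.2,0],
  [0,0,0,0,0,0.1,0],
  [0,0,0,0,0,0,0],
  [0,0,0,0,0,0,0],
])

```text
t: 26.9
tool_pos: [0.5551, -0.0708, 0.15]
tool_rot: [0.281, 3.129, -0.005]
contact_force: [-15.5, -4.4, 24.4]
opening: 0.0089
```

Run:
```python
from h import *
st()
im,P,W=cam('scene');k=tork(P).reshape(-1,3)*1000
m=(k[:,2]>132)&(k[:,2]<175)&(k[:,0]>-20)&(k[:,0]<95)&(abs(k[:,1])<55);f=k[m]
s=np.linalg.lstsq(np.c_[f[:,0]-105,np.ones(len(f))],f[:,2],rcond=None)[0];print(len(f),s,'theta',np.arctan(-s[0]))
```

```text
t 26.9 q [-0.259 -0.016  1.86  -0.003  1.297 -1.649] F [-15.5  -4.4  24.4] op 0.0089
tcp cradle mm [-117.5    2.5   31. ] rack mm [-61.1   2.5 150. ]
axes in cradle
 [[ 0.    -0.705  0.709]
 [-1.     0.     0.001]
 [-0.001 -0.709 -0.705]]
773 [3.08071846e-03 1.44869123e+02] theta -0.0030807087136150986
```

Closed (θ ≈ 0). I'll relieve the press, open within the loop, and withdraw straight up.

Request:
jog_arm([
  [0,0,0,0,0,-0.2,0],
  [0,0,0,0,0,-0.2,0],
  [0,0,0,0,0,0,0.2],
  [0,0,0,0,0,0,0.3],
  [0,0,0,0,0,0,0.35],
  [0,0,0,0,0,0,0.35],
  [0,0,0,0,0,0,0.35],
  [0,0,0,0,0,0,0.35],
  [0,0,0,0,0,0,0.35],
])

```text
t: 27.7
tool_pos: [0.5545, -0.0694, 0.1487]
tool_rot: [-0.281, -3.129, -0.0]
contact_force: [-0.8, -0.3, 0.4]
opening: 0.0298
```

Request:
jog_arm([
  [0,0,0,0,0,-0.5,0.35],
  [0,0,0,0,0,-1,0.35],
  [0,0,0,0,0,-1,0.35],
  [0,0,0,0,0,-1.5,0.35],
  [0,0,0,0,0,-2,0.35],
  [0,0,0,0,0,-2,0.35],
  [0,0,0,0,0,-2,0.35],
  [0,0,0,0,0,-2,0.35],
  [0,0,0,0,0,-2,0.35],
  [0,0,0,0,0,0,0.35],
])

```text
t: 28.53
tool_pos: [0.5567, -0.0701, 0.296]
tool_rot: [0.28, 3.119, -0.003]
contact_force: [0.6, -0.0, 0.9]
opening: 0.0303
```

Run:
```python
from h import *
st()
im,P,W=cam('scene');save('s10',im);k=tork(P).reshape(-1,3)*1000
m=(k[:,2]>130)&(k[:,2]<190)&(k[:,0]>-20)&(k[:,0]<95)&(abs(k[:,1])<55);f=k[m]
s=np.linalg.lstsq(np.c_[f[:,0]-105,np.ones(len(f))],f[:,2],rcond=None)[0];print(len(f),s,'theta',np.arctan(-s[0]))
m=(k[:,2]>120)&(k[:,2]<190)&(k[:,0]>-75)&(k[:,0]<-50)&(abs(k[:,1])<50);print('bar',m.sum(),k[m].mean(0),k[m].max(0))
f=tocr(P).reshape(-1,3)*1000;m=(abs(f[:,0]+20)<9)&(abs(f[:,1])<40)&(f[:,2]>5)&(f[:,2]<60);f=f[m];print('bottle',len(f),np.median(f,0),np.percentile(f[:,1],[1,99]))
A=cv2.cvtColor(im,cv2.COLOR_RGB2BGR);cv2.imwrite('pics/s10c.png',cv2.resize(A[90:250,150:420],None,fx=2.8,fy=2.8))
```

```text
t 28.53 q [-0.258 -0.128  1.718  0.     1.541 -1.65 ] F [ 0.6 -0.   0.9] op 0.0303
tcp cradle mm [-221.4    3.9  133.6] rack mm [-62.1   3.9 296. ]
axes in cradle
 [[ 0.007 -0.707  0.708]
 [-1.     0.     0.011]
 [-0.008 -0.708 -0.707]]
1007 [5.38954842e-04 1.44840057e+02] theta -0.0005389547896798199
bar 171 [-62.80270875   3.94065562 144.84053306] [-50.3955672   44.85196093 149.15205638]
bottle 414 [-18.95384215   7.19884541  29.49515531] [-22.85224807  27.85311081]
```

View pics/s10c.png

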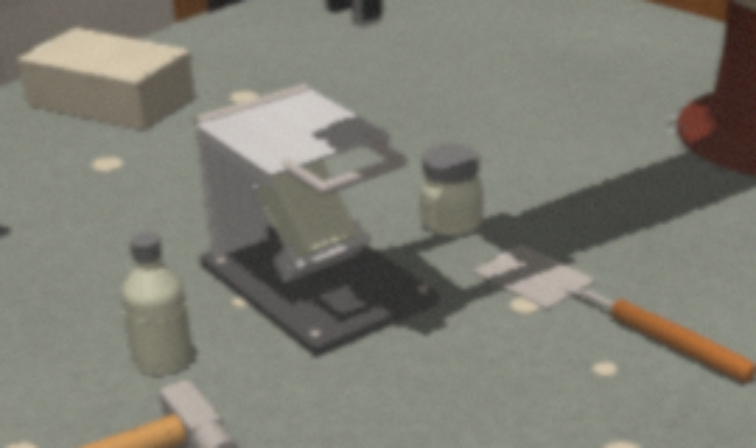

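The crop shows the cover level and closed, and the bottle seated under it at (310,215). The jar, round bottle and scraper are undisturbed, and the gripper is clear. Handing in.

```bash
python3 -c "
from station import ctrl
print(ctrl.finish_job())"
```

```text
the job is handed in; nothing more can be done
None
```

The job is done and handed in at about 28.6 s of the 72 s allowed. The hand-in reports no verdict.

I lifted the bottle out, turned it cap-down to about 143° from upright and held it there for more than 1 s. I then put it back in the cradle cap up, released it and backed the gripper away. After that I gripped the cover's bar lightly, lowered it along its arc at about 0.4 rad/s, let go and withdrew straight up.

**Last checks**
- **Cover:** fitted hinge angle is about 0.00 rad, and the bar is at about 143 mm allowing for its radius.
- **Bottle:** its front face is where it was at the start (x = -18.95 mm, against -18.9 mm before lifting). It showed no tilt when checked before the cover was lowered.
- **Sideways position:** the cameras differ by about 2 to 3 mm. I put this down to calibration and viewing angle, since each camera saw nearly the same extents before and after. It is within the 7 mm limit either way.
- **Gripper:** the force reads about zero, so nothing is being touched.
- **Jar, round bottle and scraper:** they looked undisturbed in the last picture; I did not measure them.

When the cover reached its stop I pressed a few millimetres too far, and the contact force reached about 29 N (limit 40 N). I eased this off before opening the fingers.

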